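# Load the tuned vibration damper on an optical table and close its cover

### The job

Make the optical table's vibration damper ready: pull the white transport sleeve off its post and leave it in the grey parts tray, then thread onto the post, each fully home, first the black rubber ring, then every brass mass ring that is lying on the table, widest at the bottom and narrowest on top, and last the dark clamp collar. Then close the damper with its cover: hook the cover's tongue under the ledge at the low front of the damper with the opposite edge still raised, and swing that edge down until the cover lies flush on the rear bar. Leave the other things on the table where they are.

Things in the scene. Friction and masses are not known exactly. Their poses are not given: they have to be found in the camera images.
- damper: Vibration damper, fixed to the table: dark base plate 205 x 176 x 8 mm with a post in the middle, low front wall with a ledge, rear frame with a sloping bar. Origin on the table under the post's axis; x from the low front (robot's side) to the high rear, y across, z up. Front wall and side curbs (y = +-78 to 84 mm) are 38 mm high. Shut, the cover slopes up to the rear at 0.384 rad to the base.
- pocket_end (a point): Where the shut tongue's lower end edge rests: bottom end of the pocket floor, mid-width, x -110, z 41.6 mm in the damper, axes as its. The pocket runs up from here along the 0.384 rad slope, 128 mm wide; floor 26 mm long; the 5 mm thick ledge covers its first 14 mm, 14 mm clear above the floor (square to it), its top 65 mm above the table. The 5 mm tongue may enter up to 0.3 rad steeper than shut.
- rear_seat (a point): Middle of the rear bar's sloping seat, in the plane of the pocket floor, 187 mm up the slope from pocket_end; axes as the damper's. The seat runs from 178 to 196 mm up that slope, y = +-81 mm; a stop 9 mm high stands behind it. The bar begins 59 mm behind the post's axis, 96 mm above the table; two uprights carry it.
- post_foot (a point): Centre of the shoulder on which the lowest ring must rest: on the post's axis, 16 mm above the table, z up along the post. The shoulder is 44 mm across, 8 mm above the base plate. The post is 20 mm in diameter and stands 56 mm above the shoulder; its last 10 mm taper to 10 mm diameter.
- sleeve_c (a point): White plastic transport sleeve, a tube 40 mm outside, 26 mm bore, 70 mm long, 50 g, loose on the post at the start, standing on its shoulder; the point is its centre, z along its axis.
- rubber_c (a point): Black rubber ring, 60 mm outside diameter, 24 mm bore, 10 mm thick, 35 g, flat on the table at the start; the point is its centre, half-way up.
- mass_l_c (a point): Widest brass mass ring, 68 mm outside diameter, 24 mm bore, 10 mm thick, about 0.25 kg, flat on the table at the start; the point is its centre, half-way up. May be absent.
- mass_m_c (a point): Middle brass mass ring, 58 mm outside diameter, 24 mm bore, 10 mm thick, about 0.17 kg, flat on the table at the start; the point is its centre, half-way up. May be absent.
- mass_s_c (a point): Narrowest brass mass ring, 48 mm outside diameter, 24 mm bore, 10 mm thick, about 0.11 kg, flat on the table at the start; the point is its centre, half-way up. May be absent.
- collar_c (a point): Dark steel clamp collar, 44 mm outside diameter, 24 mm bore, 14 mm high, 100 g, flat on the table at the start; the point is its centre, half-way up.
- cover_grip (a point): Cover: grey plate 5 mm thick, 190 (x, with tongue) x 150 (y) mm, 0.28 kg, flat on the table, grip up; x from tongue to upper edge, z out of the upper face. The point is in its grip, a metal rib 10 mm thick, 70 mm long (y), 52 mm high, leaning 0.3 rad from z towards +x: 36 mm up the rib, 39.4 mm above the underside. The tongue ends at x = -105.6 mm, the upper edge at +84.4 mm.
- cover_lip (a point): Middle of the end face of the cover's tongue, half-way through its thickness (2.5 mm above the underside); axes as the cover's. The tongue is 110 mm wide (y), 18 mm long (x), in the plane of the plate and 5 mm thick.
- tray: Grey plastic parts tray, 120 (x) x 110 (y) mm outside, 24 mm high, 4 mm walls and floor, open on top, empty, fixed to the table; origin at the centre of its underside.
- hexdriver: Bystander: hex driver with black handle, 170 mm, lying; leave it alone.
- lenscase: Bystander: white lens case 75 x 55 x 24 mm; leave it alone.
- powermeter: Bystander: grey handheld power meter 105 x 70 x 32 mm; leave it alone.
- fork: Bystander: aluminium clamping fork 71 x 34 x 10 mm, lying among the rings; leave it alone.
- postholder: Bystander: black post holder, 25 mm diameter, 75 mm long, lying; leave it alone.
Mind the look-alikes: they are no part of the job. What is shaped like the part that bears mass_s_c but green or purple is not meant.

How it is judged:
On the way, in this order (a step that is already met when the one before it is completed fails the run):
1. the rubber ring is home on the post's shoulder (horizontal distance between rubber_c and post_foot below 0.005 m and z of rubber_c in the frame of post_foot between 0.002 and 0.0075 m), for 0.2 s.
2. the widest mass ring, if there, is home on the rubber ring (horizontal distance between mass_l_c and post_foot below 0.005 m and z of mass_l_c in the frame of post_foot above 0.003 m and (angle between mass_l_c's own z axis and vertical below 0.08 rad or angle between mass_l_c's own z axis and vertical above 3.06 rad) and distance between mass_l_c and rubber_c below 0.0122 m), for 0.2 s.
3. the middle mass ring, if there, is home on the ring below (horizontal distance between mass_m_c and post_foot below 0.005 m and z of mass_m_c in the frame of post_foot above 0.003 m and (angle between mass_m_c's own z axis and vertical below 0.08 rad or angle between mass_m_c's own z axis and vertical above 3.06 rad) and (distance between mass_m_c and mass_l_c below 0.0122 m or distance between mass_m_c and rubber_c below 0.0122 m)), for 0.2 s.
4. the narrowest mass ring, if there, is home on the ring below (horizontal distance between mass_s_c and post_foot below 0.005 m and z of mass_s_c in the frame of post_foot above 0.003 m and (angle between mass_s_c's own z axis and vertical below 0.08 rad or angle between mass_s_c's own z axis and vertical above 3.06 rad) and (distance between mass_s_c and mass_m_c below 0.0122 m or distance between mass_s_c and mass_l_c below 0.0122 m or distance between mass_s_c and rubber_c below 0.0122 m)), for 0.2 s.
5. the clamp collar is home on the uppermost mass ring (horizontal distance between collar_c and post_foot below 0.005 m and z of collar_c in the frame of post_foot above 0.003 m and (angle between collar_c's own z axis and vertical below 0.08 rad or angle between collar_c's own z axis and vertical above 3.06 rad) and (distance between collar_c and mass_s_c below 0.0142 m or distance between collar_c and mass_m_c below 0.0142 m or distance between collar_c and mass_l_c below 0.0142 m)), for 0.2 s.
6. the cover's tongue is under the ledge with the opposite edge still raised (4 degrees or more above shut) (x of cover_lip in the frame of damper between -0.118 and -0.1 m and z of cover_lip in the frame of damper between 0.036 and 0.06 m and y of cover_lip in the frame of damper between -0.014 and 0.014 m and angle between the z axis of cover_grip and the z axis of damper, either way round between 0.454 and 1 rad), for 0.1 s.
At the end, for the whole second after the job is handed in: Sleeve in the tray; on the post from the bottom: rubber ring, mass rings widest to narrowest, collar, each resting on the one below (gaps under 2 mm); cover tongue at least 4 mm under the ledge, upper edge down on the rear bar (within 5 mm) (all of step 1 and all of step 2 and all of step 3 and all of step 4 and all of step 5 and x of sleeve_c in the frame of tray between -0.056 and 0.056 m and y of sleeve_c in the frame of tray between -0.051 and 0.051 m and z of sleeve_c in the frame of tray between 0.01 and 0.055 m and x of cover_lip in the frame of damper between -0.116 and -0.101 m and z of cover_lip in the frame of damper between 0.04 and 0.052 m and y of cover_lip in the frame of damper between -0.014 and 0.014 m and angle between the z axis of cover_grip and the z axis of damper, either way round between 0.359 and 0.409 rad and angle between the y axis of cover_grip and the y axis of damper, either way round below 0.1 rad); the robot touches nothing.
It fails at once if a bystander on the table is pushed more than 40 mm (distance of any of hexdriver, lenscase, powermeter, fork, postholder from where it was at the start of the episode above 0.04 m).
Of mass_l, mass_m, mass_s only 2 to 3 are there at a start; the rules pass over those that are not, and their reading is None.
At some moment in a run one of rubber, mass_l, mass_m, mass_s, collar may be knocked a few centimetres aside while the robot is not near it.
It also fails if it takes over 200 s, if anything falls off the work surface, if the arm or the gripper's body presses on something with over 40 N, if the wrist force passes 120 N, or if a joint passes its speed limit or range.

### The arm

A 7-joint arm with a two-finger parallel gripper is mounted at the origin on the work surface. World frame = base frame: x ahead of the robot, y to its left, z up, the work surface at z = 0. Lengths are in m, angles in rad, forces in N, time in s.
With the tool pointing down it reaches from about 0.425 to 0.8 m from the base axis. Payload 8.3 kg.
Tool frame: the origin (TCP) lies midway between the tips of the shut fingers; the grasp point (between the pads) lies 19 mm behind it; z points along the fingers, y is the direction in which the jaws open and shut (so a half turn about z gives the same grasp; the last joint's range is limited). The gripper opens to 85 mm and grips with 20 to 120 N. Pads are 22 mm wide; open, the fingers measure 114 mm over their backs; the gripper's body (76 mm by 85 mm) begins 54 mm behind the grasp point. The pads swing forward as they close: fully open they stand 13 mm farther back than shut.
Start: joints at [-1.198, 0.383, 0.016, 1.37, -0.006, 1.388, -0.046], TCP at [0.264, 0.567, 0.231] pointing down, gripper open.
Joint ranges: [-2.95, 2.95], [-0.25, 2.06], [-1.52, 1.56], [0.18, 2.33], [-1.44, 4.58], [0.02, 2.06], [-3.01, 3.01]. Speed limits (rad/s): [2.39, 2.39, 3.01, 3.01, 3.14, 3.14, 3.14].

### API

Orientations are given as a rotation vector (axis times angle).
In Python, from rig import r gives the robot as it stands. Calls block until the motion is done:
- r.movep(position, orientation): joint-space move of the TCP to a pose.
- r.movel(position, ori=None, v=0.15): straight line of the TCP; ori=None keeps the orientation; v is the mean speed in m/s.
- r.move_j(angles): joint-space move.
- r.set_gripper(opening, newtons=None): opening from 0.0 (shut) to 1.0 (fully open); newtons is the grip in N (None keeps the last); returns when the fingers have stopped.
- r.sleep(seconds).
- r.solve_ik(position, orientation): joint angles nearest the present ones, or None.
- r.observe(): the state.
- r.read_camera(name): name is "scene" or "top"; returns (picture, depth): 384x512x3 uint8, blue, green, red; 384x512 float32, m along the optical axis (not along the pixel's ray), 0 where there is no reading.
- r.calibration(name): a dict with "K" (3x3 intrinsics, pixels), "D" ([k1, k2, p1, p2, k3] as OpenCV has them; the pictures are not rectified), "eye" and "rotation" of the camera in the world. Camera axes: x right, y up, looking along -z (the intrinsics and any distortion apply to the point x, -y, -z); pixel columns grow to the right and rows downward; lengths in m; the calibration is good to about 2 mm. A picture is of the moment at which its call begins. calibration takes no time and is no camera call.
A pose or a line that the arm cannot do raises r.Unreachable and nothing moves.
- r.close_job(): hands the job in, once; it reports no verdict.
Trained networks look in the newest picture that a camera, given by its name, has taken for a name from the list of things; names that differ only in an ending like _2 or _b are one class to them, and where a whole thing is asked for, a point or a joint stands for the part that bears it (a point fixed in the world has none). Each returns a list of dicts, best first, with "confidence" (0 to 1); they miss things now and then, are a little off and sometimes report something else, mostly with a low value. They report only what shows in the picture. A call takes as long as a camera call. They do not tell look-alikes from the thing itself.
- r.masks_of(query, camera): "pixels" (384x512 bool, what is visible of it).
- r.mark_of(query, camera): "xyz" ([x, y, z] in m, in the coordinates of the camera as it stood for that picture, good to about 4 mm: a listed point, or the origin of a listed thing).
The state is a dict: "t": time; "qpos": joint angles; "qd": joint speeds; "tau": joint torques, N m; "position": TCP position; "ee_rot": TCP orientation; "contact_force": force on the tool from outside, world axes, zero at the start; "moment": the same for the moment, N m; "width": opening from 0.0 (shut) to 1.0 (fully open).
Only numpy, scipy, OpenCV 4.12 (cv2) and the standard library are available. Lean on these libraries where they do the work, as an engineer would, in place of code of your own. Each camera call takes 0.05 s, during which the arm holds its last target.

## Working session

There is one attempt and no reset: what is moved stays moved. The work goes in short steps, each a Python script; the robot and the scene stay as the last script left them, time stands still between calls to the robot, and variables do not carry over. Pictures are saved under pics/ and viewed, and the job is handed in when it is done.

```bash
ls; mkdir -p pics
python3 - <<'E'
from rig import r
import cv2
o=r.observe();print(o)
for c in ("scene","top"):
    im,d=r.read_camera(c);cv2.imwrite(f"pics/{c}0.png",im)
    print(c,r.calibration(c))
print(r.observe()['t'])
E
```

```text
pics
{'t': 0.0, 'qpos': array([-1.19790277,  0.38424787,  0.01640563,  1.3711775 , -0.00628098,
        1.38819921, -0.04648118]), 'qd': array([ 5.36603181e-04,  5.14310828e-04,  6.22532236e-05,  1.20968464e-03,
       -3.72581519e-04, -1.00093523e-03, -5.74503535e-04]), 'tau': array([-1.72691707e-04, -6.27594209e+01,  8.43983497e-01, -3.71824837e+01,
        1.65010494e-02,  1.41431834e-02, -3.67076098e-06]), 'position': array([0.26360604, 0.56612462, 0.2302625 ]), 'ee_rot': array([-6.78973539e-01, -3.06697144e+00,  3.06017170e-03]), 'contact_force': array([-0.49142161,  0.0765749 ,  0.39225223]), 'moment': array([ 0.02911278,  0.05543784, -0.0116863 ]), 'width': 0.9984496853687123}
scene {'K': array([[382.93336672,   0.        , 258.62285822],
       [  0.        , 382.93336672, 191.83999364],
       [  0.        ,   0.        ,   1.        ]]), 'D': array([-0.07048891,  0.        ,  0.        ,  0.        ,  0.        ]), 'eye': array([1.13236657, 0.38650059, 1.18705337]), 'rotation': array([0.34238348, 0.62182559, 2.05297537])}
top {'K': array([[432.73610249,   0.        , 264.51846883],
       [  0.        , 432.73610249, 192.36613062],
       [  0.        ,   0.        ,   1.        ]]), 'D': array([-0.04701335,  0.        ,  0.        ,  0.        ,  0.        ]), 'eye': array([ 0.47628679, -0.00586607,  1.26663225]), 'rotation': array([ 0.04183107, -0.02401137, -1.5550792 ])}
0.1
```

View pics/scene0.png

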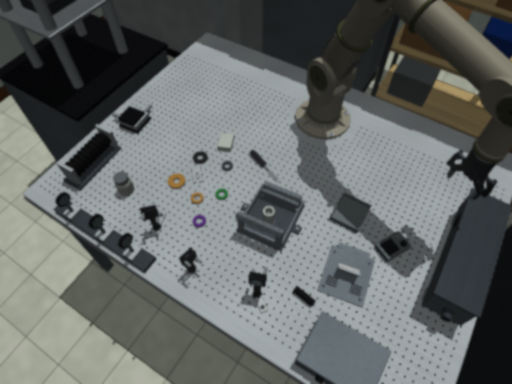

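View pics/top0.png

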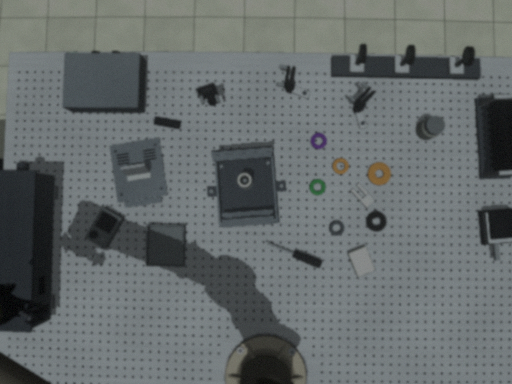

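```bash
cat > h.py <<'E'
from rig import r
import numpy as np, cv2
from scipy.spatial.transform import Rotation as R
CAL={c:r.calibration(c) for c in("scene","top")}
def cam2w(p,c):
    C=CAL[c];return R.from_rotvec(C['rotation']).apply(p)+C['eye']
def unproj(uv,c,depth=None,z=None):
    C=CAL[c];uv=np.atleast_2d(np.float64(uv))
    n=cv2.undistortPoints(uv.reshape(-1,1,2),C['K'],C['D']).reshape(-1,2)
    ray=np.c_[n[:,0],-n[:,1],-np.ones(len(n))]
    if depth is not None: return cam2w(ray*np.asarray(depth).reshape(-1,1),c)
    d=R.from_rotvec(C['rotation']).apply(ray);e=C['eye']
    return e+d*((z-e[2])/d[:,2])[:,None]
def proj(P,c):
    C=CAL[c];q=R.from_rotvec(C['rotation']).inv().apply(np.atleast_2d(P)-C['eye'])
    q=np.c_[q[:,0],-q[:,1],-q[:,2]]
    return cv2.projectPoints(q,np.zeros(3),np.zeros(3),C['K'],C['D'])[0].reshape(-1,2)
def mark(q,c):
    return [(cam2w(np.array(m['xyz']),c).round(4).tolist(),round(m['confidence'],2)) for m in r.mark_of(q,c)]
E
python3 - <<'E'
from h import *
for c in("top","scene"):
    im,d=r.read_camera(c);np.save(f"d_{c}.npy",d)
    if c=="top": cv2.imwrite("pics/crop_top1.png",cv2.resize(im[110:280,80:440],None,fx=2.2,fy=2.2,interpolation=cv2.INTER_CUBIC))
    else: cv2.imwrite("pics/crop_sc1.png",cv2.resize(im[120:330,150:430],None,fx=2.7,fy=2.7,interpolation=cv2.INTER_CUBIC))
    for q in "damper sleeve_c post_foot rubber_c mass_l_c mass_m_c mass_s_c collar_c cover_grip cover_lip tray pocket_end rear_seat fork hexdriver lenscase powermeter".split():
        print(c,q,mark(q,c)[:4])
print(r.observe()['t'])
E
```

```text
top damper [([0.5581, 0.0623, 0.003], 0.6), ([0.56, 0.062, 0.054], 0.43)]
top sleeve_c [([0.5592, 0.0629, 0.0538], 0.69), ([0.4537, -0.3149, 0.0062], 0.17)]
top post_foot [([0.5626, 0.0683, 0.0149], 0.66), ([0.3346, -0.2714, 0.0036], 0.29)]
top rubber_c [([0.4531, -0.3165, 0.0082], 0.68)]
top mass_l_c [([0.5893, -0.3256, 0.0026], 0.92)]
top mass_m_c []
top mass_s_c [([0.3335, -0.2686, 0.0068], 0.74), ([0.6822, -0.1413, 0.0045], 0.66), ([0.5463, -0.1423, 0.0086], 0.55), ([0.6103, -0.2114, 0.0041], 0.54)]
top collar_c [([0.424, 0.4737, 0.0043], 0.4)]
top cover_grip [([0.5949, 0.3848, 0.0408], 0.81)]
top cover_lip [([0.4867, 0.3631, -0.0016], 0.97), ([0.3554, -0.0766, 0.0006], 0.36)]
top tray [([0.3722, 0.295, 0.0042], 0.57)]
top pocket_end [([0.4502, 0.0593, 0.0422], 0.87)]
top rear_seat [([0.624, 0.0706, 0.1181], 0.84), ([0.5249, -0.2723, -0.0027], 0.48)]
top fork [([0.524, -0.2747, -0.0027], 0.65)]
top hexdriver [([0.3577, -0.0778, 0.0016], 0.83), ([0.7288, 0.2977, 0.0055], 0.37)]
top lenscase [([0.3299, -0.271, 0.0043], 0.56)]
top powermeter [([0.4229, 0.476, 0.0032], 0.73)]
scene d
[... 600 characters left out ...]
2123, 0.0055], 0.44)]
scene cover_lip [([0.3323, -0.2695, -0.0034], 0.62), ([0.4843, 0.3646, 0.001], 0.58), ([0.557, 0.0653, 0.0495], 0.41), ([0.5913, 0.3811, 0.0406], 0.35)]
scene tray [([0.3694, 0.2982, -0.0003], 0.64)]
scene pocket_end [([0.4492, 0.0549, 0.0408], 0.75), ([0.4829, 0.3642, 0.0014], 0.58)]
scene rear_seat [([0.6188, 0.0728, 0.119], 0.89)]
scene fork [([0.5255, -0.2772, -0.0014], 0.5)]
scene hexdriver [([0.3531, -0.0755, 0.0015], 0.46), ([0.5584, 0.0673, 0.0177], 0.19)]
scene lenscase [([0.3323, -0.2719, -0.0014], 0.64), ([0.5572, 0.0672, 0.0157], 0.39), ([0.5587, 0.065, 0.0005], 0.37)]
scene powermeter [([0.4202, 0.473, -0.0008], 0.57), ([0.7298, 0.2982, -0.0057], 0.18)]
1.9
```

View pics/crop_top1.png

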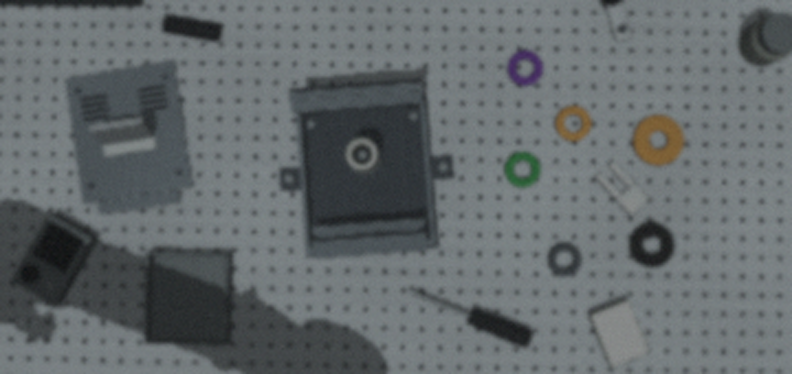

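View pics/crop_sc1.png

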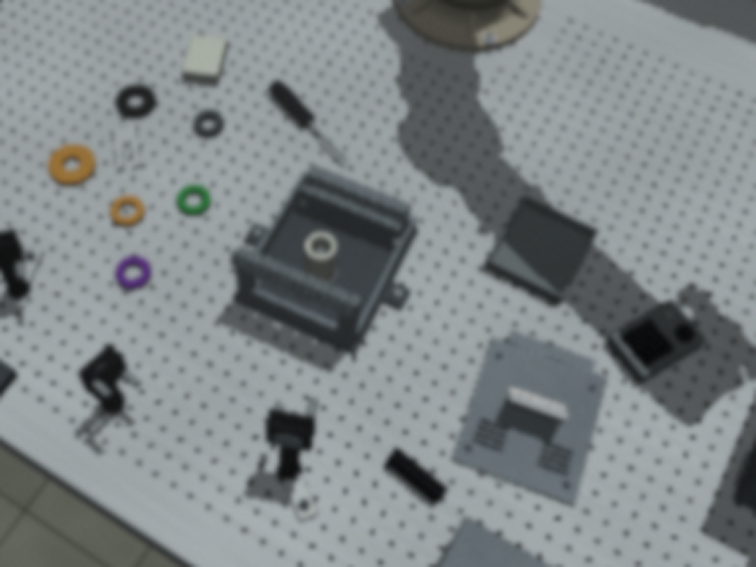

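Run:
```python
from h import *
names="rubber_c mass_l_c mass_s_c collar_c sleeve_c tray cover_grip damper".split()
for c in("top","scene"):
    im,d=r.read_camera(c)
    out=im.copy()
    for q in names:
        for m in r.masks_of(q,c)[:4]:
            px=m['pixels'];v,u=np.nonzero(px)
            if len(u)==0: continue
            dd=d[px];ok=dd>0
            P=unproj(np.c_[u,v][ok],c,depth=dd[ok])
            zz=np.percentile(P[:,2],[10,50,90]).round(4)
            mean=unproj([[u.mean(),v.mean()]],c,z=0.007)[0]
            rect=cv2.minAreaRect(np.c_[u,v].astype(np.float32))
            print(c,q,round(m['confidence'],2),len(u),'uv',round(u.mean(),1),round(v.mean(),1),'sz',np.round(rect[1],1),round(rect[2],1),'xyz7',mean.round(4),'z',zz,im[px].mean(0).round())
            cs,_=cv2.findContours(px.astype(np.uint8),0,2);cv2.drawContours(out,cs,-1,(0,0,255),1)
    a=out[110:280,80:440] if c=="top" else out[120:330,150:430]
    cv2.imwrite(f"pics/mk_{c}.png",cv2.resize(a,None,fx=2.2,fy=2.2,interpolation=cv2.INTER_NEAREST))
```

```text
top rubber_c 0.53 318 uv 376.3 220.9 sz [20. 20.] 90.0 xyz7 [ 0.4509 -0.3173  0.007 ] z [0.0054 0.0106 0.0141] [49. 49. 46.]
top mass_l_c 0.87 369 uv 378.9 172.8 sz [21. 22.] 90.0 xyz7 [ 0.5915 -0.3243  0.007 ] z [0.0068 0.0109 0.0144] [ 61.  96. 120.]
top mass_s_c 0.63 133 uv 318.6 140.9 sz [14. 15.] 90.0 xyz7 [ 0.6823 -0.1472  0.007 ] z [0.0081 0.0101 0.014 ] [98. 55. 74.]
top mass_s_c 0.5 191 uv 340.4 166.2 sz [16. 16.] 90.0 xyz7 [ 0.6089 -0.2116  0.007 ] z [0.0035 0.0103 0.014 ] [ 71.  98. 117.]
top mass_s_c 0.45 160 uv 316.8 187.0 sz [15.2 15.2] 63.4 xyz7 [ 0.5472 -0.1433  0.007 ] z [0.0063 0.0111 0.0144] [67. 96. 57.]
top collar_c 0.62 1654 uv 164.8 245.3 sz [42. 39.] 90.0 xyz7 [0.3701 0.2972 0.007 ] z [0.0025 0.0061 0.0236] [54. 53. 49.]
top sleeve_c 0.56 144 uv 244.8 180.2 sz [15. 13.] 90.0 xyz7 [0.5638 0.067  0.007 ] z [0.0358 0.086  0.0895] [92. 94. 90.]
top tray 0.88 1689 uv 165.0 245.5 sz [43. 40.] 90.0 xyz7 [0.3698 0.2967 0.007 ] z [0.0024 0.006  0.0234] [55. 53. 49.]
top tray 0.23 303 uv 303.9 257.5 sz [58.3  9.8] 21.8 xyz7 [ 0.342  -0.1082  0.007 ] z [0.0133 0.0231 0.0
[... 584 characters left out ...]
0 xyz7 [0.5297 0.0595 0.007 ] z [0.006  0.0146 0.1129] [73. 69. 64.]
scene collar_c 0.17 263 uv 224.9 141.6 sz [15.5 18.6] 11.3 xyz7 [ 0.3308 -0.2754  0.007 ] z [0.0067 0.0239 0.028 ] [143. 150. 144.]
scene sleeve_c 0.68 202 uv 268.8 214.0 sz [18. 12.] 90.0 xyz7 [0.5289 0.0513 0.007 ] z [0.0196 0.0715 0.0871] [91. 95. 90.]
scene sleeve_c 0.3 2411 uv 346.9 273.8 sz [47.5 54.4] 17.0 xyz7 [0.5887 0.3839 0.007 ] z [0.0011 0.0044 0.0081] [110. 105.  97.]
scene tray 0.69 974 uv 349.9 211.8 sz [32.6 31.3] 26.6 xyz7 [0.3685 0.2945 0.007 ] z [0.0011 0.0051 0.0216] [63. 62. 57.]
scene damper 0.77 2978 uv 270.9 215.3 sz [66.4 59.7] 23.2 xyz7 [0.5298 0.0602 0.007 ] z [0.006  0.0147 0.1128] [74. 71. 65.]
```

View pics/mk_top.png

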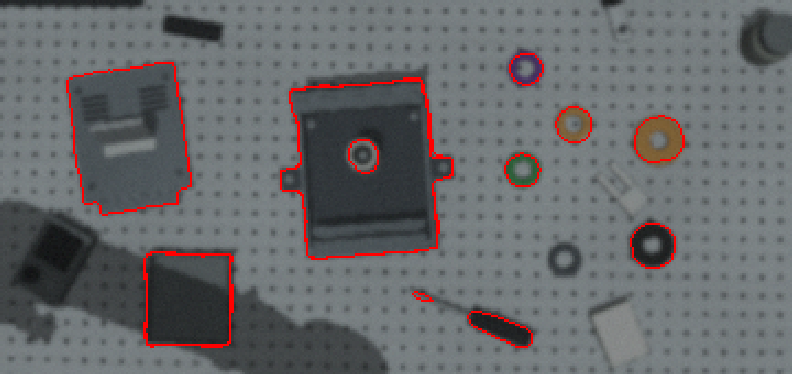

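Run:
```python
from h import *
from scipy.optimize import minimize
def cover_poly(p):
    a=np.array([[-105.6,-55],[-87.6,-55],[-87.6,-75],[84.4,-75],[84.4,75],[-87.6,75],[-87.6,55],[-105.6,55]])/1e3
    t=p[2];M=np.array([[np.cos(t),-np.sin(t)],[np.sin(t),np.cos(t)]])
    q=a@M.T+p[:2];return np.c_[q,np.full(8,.004)]
def rast(uv,S=4):
    m=np.zeros((384*S,512*S),np.uint8);cv2.fillPoly(m,[np.round((uv+.5)*S-.5).astype(np.int32)],1);return cv2.resize(m.astype(np.float32),(512,384),interpolation=cv2.INTER_AREA)
tot={}
for c in("top","scene"):
    im,d=r.read_camera(c)
    M=[m for m in r.masks_of("cover_grip",c) if 1500<m['pixels'].sum()<3600]
    if M:
        mk=M[0]['pixels'].astype(np.float32);print(M[0]['confidence'],mk.sum())
        f=lambda p:np.abs(rast(proj(cover_poly(p),c))-mk).sum()
        best=min((minimize(f,[0.59,.384,y0],method='Nelder-Mead',options=dict(initial_simplex=np.array([[.59,.384,y0],[.6,.384,y0],[.59,.394,y0],[.59,.384,y0+.06]]))) for y0 in(.1,.18)),key=lambda b:b.fun)
        print(c,'cover',best.x.round(4),best.fun)
    # damper cloud
    P=np.zeros((384,512,3));v,u=np.indices(d.shape)
    ok=d>0
    P[ok]=unproj(np.c_[u[ok],v[ok]],c,depth=d[ok])
    Q=P[ok];np.save(f"cl_{c}.npy",Q)
    near=(abs(Q[:,0]-.56)<.16)&(abs(Q[:,1]-.063)<.14)
    Q=Q[near]
    for lo,hi,xa,xb in((.098,.13,.55,.75),(.05,.07,.4,.5),(.03,.042,.4,.75)):
        s=Q[(Q[:,2]>lo)&(Q[:,2]<hi)&(Q[:,0]>xa)&(Q[:,0]<xb)]
        if len(s)<10: continue
        rc=cv2.minAreaRect(s[:,:2].astype(np.float32)*1000)
        ft=np.polyfit(s[:,1],s[:,0],1)
        print(c,lo,len(s),'rect',np.round(rc[0],1),np.round(rc[1],1),round(rc[2],2),'yaw',round(-np.arctan(ft[0]),4),s.mean(0).round(4))
```

```text
0.71 3169.0
top cover [0.592  0.3832 0.1729] 64.9375
top 0.098 651 rect [629.2  71.3] [ 31.  161.1] 5.17 yaw 0.0903 [0.6283 0.0711 0.1179]
top 0.05 580 rect [454.7  54.8] [ 41.6 143.5] 5.32 yaw 0.0787 [0.4516 0.0555 0.0592]
top 0.03 275 rect [531.8  62.2] [185.2 168. ] 5.24 yaw 0.0126 [0.531  0.0606 0.0382]
0.75 2383.0
scene cover [0.5913 0.3838 0.163 ] 92.5
scene 0.098 421 rect [627.3  71.4] [ 32.6 161.8] 5.46 yaw 0.0912 [0.6321 0.0745 0.1178]
scene 0.05 270 rect [453.3  55.3] [ 45.3 144. ] 4.91 yaw 0.0627 [0.4513 0.0586 0.0588]
scene 0.03 335 rect [536.   62.3] [195.2 169.9] 5.41 yaw -0.0471 [0.5594 0.0713 0.0372]
```

```bash
cat >> h.py <<'E'
def down(a):
    y=np.array([np.cos(a),np.sin(a),0]);z=np.array([0,0,-1.]);x=np.cross(y,z)
    return R.from_matrix(np.c_[x,y,z]).as_rotvec()
DYAW=0.0917
def Rcover(yaw,slope): return R.from_euler('z',yaw)*R.from_euler('y',-slope)
def cov_tool(Rc,sgn=1):
    # tool rotation in cover frame
    z=-np.array([np.sin(.3),0,np.cos(.3)]);y=sgn*np.array([np.cos(.3),0,-np.sin(.3)]);x=np.cross(y,z)
    return Rc*R.from_matrix(np.c_[x,y,z])
def Rdamp(): return R.from_euler('z',DYAW)
def best_a(pos,a):
    """choose the jaw angle a or a+pi with joint 7 nearest to zero"""
    return a
E
python3 - <<'E'
from h import *
for nm,p in dict(sleeve=(.558,.0646,.065),tray=(.37,.2965,.06),rub=(.45,-.3165,.0),L=(.59,-.325,0),S=(.607,-.2115,0),col=(.427,-.2,0),postup=(.558,.0646,.15)).items():
    for a in (-1.57,-.785,0,.785,1.57,2.36,3.14):
        q=r.solve_ik(p,down(a)); print(nm,a,None if q is None else np.round(q,2))
for sgn in(1,-1):
  T=cov_tool(Rcover(.168,0),sgn)
  for up in(0,.1):
    g=np.array([.5917,.3835,.0394])+np.array([0,0,up]); tcp=g+T.apply([0,0,.019])
    q=r.solve_ik(tcp,T.as_rotvec());print('cover',sgn,up,tcp.round(3),None if q is None else np.round(q,2))
  for e in(0,.1,.2,.28):
    Rc=Rcover(DYAW,.384+e);T=cov_tool(Rc,sgn)
    lip=np.array([.558,.0646,0])+Rdamp().apply([-.108,0,.046])
    g=lip+Rc.apply([.1056,0,.0369]);tcp=g+T.apply([0,0,.019])
    q=r.solve_ik(tcp,T.as_rotvec());print('place',sgn,e,tcp.round(3),None if q is None else np.round(q,2))
E
```

```text
sleeve -1.57 [-0.68  0.45  0.65  1.78 -0.31  1.02 -1.48]
sleeve -0.785 [-0.63  0.43  0.58  1.77 -0.27  1.01 -0.73]
sleeve 0 [-0.58  0.42  0.52  1.77 -0.24  1.01  0.03]
sleeve 0.785 [-0.53  0.41  0.45  1.77 -0.21  1.01  0.78]
sleeve 1.57 [-0.47  0.4   0.37  1.77 -0.17  1.    1.54]
sleeve 2.36 [-0.39  0.4   0.27  1.76 -0.12  1.    2.29]
sleeve 3.14 [ 0.72  0.79 -1.29  1.71  0.8   1.27  2.39]
tray -1.57 [-1.17  0.24  0.48  2.   -0.14  0.93 -2.19]
tray -0.785 [-1.08  0.24  0.38  2.   -0.11  0.93 -1.43]
tray 0 [-1.    0.23  0.29  1.99 -0.08  0.93 -0.67]
tray 0.785 [-0.91  0.23  0.19  1.99 -0.05  0.93  0.09]
tray 1.57 [-0.82  0.23  0.09  1.99 -0.02  0.93  0.85]
tray 2.36 [-0.73  0.23 -0.01  1.98  0.    0.93  1.61]
tray 3.14 [-0.65  0.23 -0.11  1.98  0.03  0.93  2.37]
rub -1.57 [-0.04  0.57  0.77  1.86 -0.49  0.92 -0.61]
rub -0.785 [-0.05  0.57  0.78  1.86 -0.5   0.92  0.18]
rub 0 [-0.05  0.57  0.78  1.86 -0.5   0.92  0.96]
rub 0.785 [ 0.1   0.51  0.57  1.85 -0.35  0.88  1.63]
rub 1.57 [-0.16  0.65  0.95  1.86 -0.64  0.97  2.64]
rub 2.36 [ 0.47  0.46  0.1   1.83 -0.06  0.86  2.96]
rub 3.14 
[... 1736 characters left out ...]
 0.95  0.05]
place 1 0.1 [0.53  0.062 0.109] [-0.69  0.17  0.55  1.98 -0.1   0.84  0.  ]
place 1 0.2 [0.523 0.061 0.117] [-0.74  0.07  0.57  2.08 -0.02  0.73 -0.08]
place 1 0.28 [0.517 0.061 0.122] [-0.78 -0.02  0.57  2.15  0.08  0.64 -0.17]
cover -1 0 [0.586 0.383 0.021] [-0.47  0.94 -0.2   0.99  0.03  1.5   2.69]
cover -1 0.1 [0.586 0.383 0.121] [-0.48  0.86 -0.18  0.89  0.01  1.66  2.69]
place -1 0 [0.536 0.063 0.101] [-1.2   0.62  1.37  1.9  -0.71  1.12 -2.63]
place -1 0.1 [0.53  0.062 0.109] [ 0.87  0.44 -1.27  1.92  0.56  0.97  2.61]
place -1 0.2 [0.523 0.061 0.117] [ 0.94  0.27 -1.25  2.02  0.43  0.8   2.71]
place -1 0.28 [0.517 0.061 0.122] [-0.62 -0.01  0.41  2.15  0.07  0.64  2.98]
```

Run:
```python
from h import *
a=np.pi/2+DYAW
r.movep([.558,.0646,.16],down(a))
r.movel([.558,.0646,.062],v=.15)
print(r.observe()['contact_force'].round(1))
r.set_gripper(0.0,30)
o=r.observe();print(o['width'],o['contact_force'].round(1),o['t'])
r.movel([.558,.0646,.25],v=.15)
o=r.observe();print(o['width'],o['contact_force'].round(1))
r.movep([.37,.2965,.25],down(a))
r.movel([.37,.2965,.0525],v=.15)
o=r.observe();print(o['width'],o['position'],o['contact_force'].round(1))
r.set_gripper(0.75)
r.movel([.37,.2965,.2],v=.2)
print(r.observe()['t'])
for c in("top","scene"):
    im,d=r.read_camera(c)
    cc=im[110:280,80:440] if c=="top" else im[120:330,150:430]
    cv2.imwrite(f"pics/a_{c}.png",cv2.resize(cc,None,fx=2.2,fy=2.2,interpolation=cv2.INTER_CUBIC))
    np.save(f"im_{c}.npy",im);np.save(f"d_{c}.npy",d)
```

```text
[ 1.8  0.1 -0.2]
0.46088243765503417 [-0.5  1.4  6.1] 6.3917
0.4630274096845375 [ 0.3 -0.1 -1. ]
0.4557623831902677 [0.37052229 0.29686788 0.05323846] [ 0.4 -0.  -0.3]
11.65
```

View pics/a_top.png

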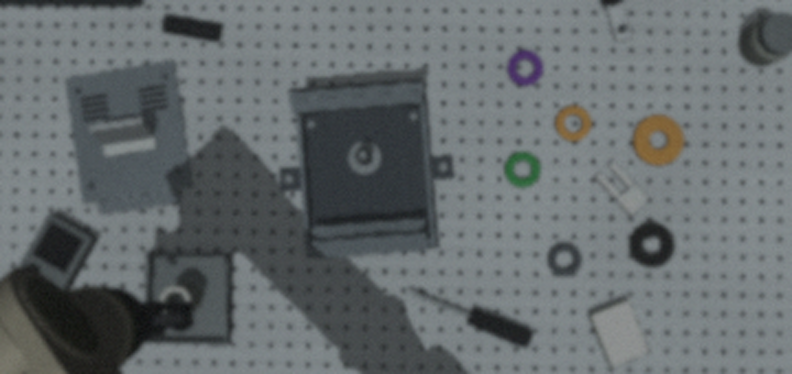

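View pics/a_scene.png

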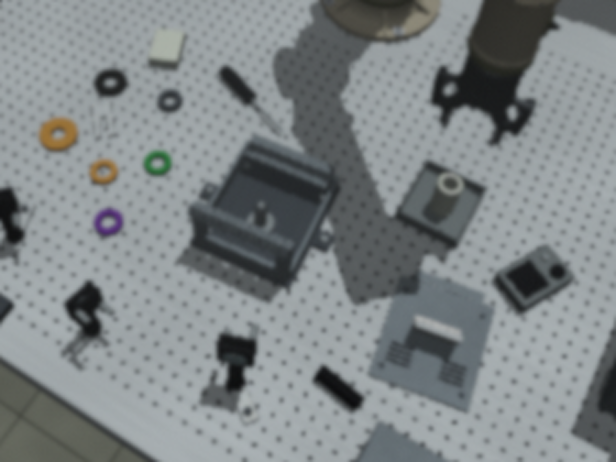

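Run:
```python
from h import *
for c in("top","scene"):
    ims=[];ds=[]
    for k in range(3):
        im,d=r.read_camera(c);ims.append(im.astype(float));ds.append(d)
    im=np.mean(ims,0);d=np.median(ds,0)
    v,u=np.indices(d.shape);ok=d>0
    P=np.full((384,512,3),np.nan);P[ok]=unproj(np.c_[u[ok],v[ok]],c,depth=d[ok])
    near=np.hypot(P[...,0]-.558,P[...,1]-.0646)<.03
    hi=near&(P[...,2]>.055)
    print(c,'top',hi.sum(),P[hi].mean(0).round(4), np.median(P[hi],0).round(4))
    # shoulder
    sh=near&(P[...,2]>.011)&(P[...,2]<.022)
    print('sh',sh.sum(),P[sh].mean(0).round(4),P[sh].min(0).round(4),P[sh].max(0).round(4), ((P[sh].min(0)+P[sh].max(0))/2).round(4))
    uv=proj([[.558,.0646,.016],[.558,.0646,.072]],c);print(uv)
    u0,v0=np.round(uv.mean(0)).astype(int)
    cr=im[v0-20:v0+20,u0-20:u0+20];cv2.imwrite(f"pics/post_{c}.png",cv2.resize(np.clip((cr-20)*2,0,255).astype(np.uint8),None,fx=14,fy=14,interpolation=cv2.INTER_NEAREST));print('crop origin',u0-20,v0-20)
    print(mark('post_foot',c),mark('damper',c)[:2])
```

```text
top top 41 [0.5593 0.0641 0.0683] [0.5597 0.0633 0.0696]
sh 152 [0.5581 0.0635 0.0165] [0.5292 0.037  0.011 ] [0.5846 0.0894 0.0215] [0.5569 0.0632 0.0163]
[[245.4105902  181.9854284 ]
 [244.29509265 180.64951545]]
crop origin 225 161
[([0.5619, 0.0682, 0.0121], 0.6)] [([0.5564, 0.0625, 0.0028], 0.95)]
scene top 29 [0.5611 0.0662 0.0666] [0.5618 0.0671 0.0674]
sh 51 [0.5543 0.0668 0.0163] [0.5366 0.0365 0.0113] [0.5674 0.0896 0.0218] [0.552  0.0631 0.0166]
[[267.85827853 220.54600188]
 [268.14725863 212.40607917]]
crop origin 248 196
[([0.5572, 0.0671, 0.0154], 0.98)] [([0.5585, 0.0669, -0.0027], 0.74)]
```

View pics/post_top.png

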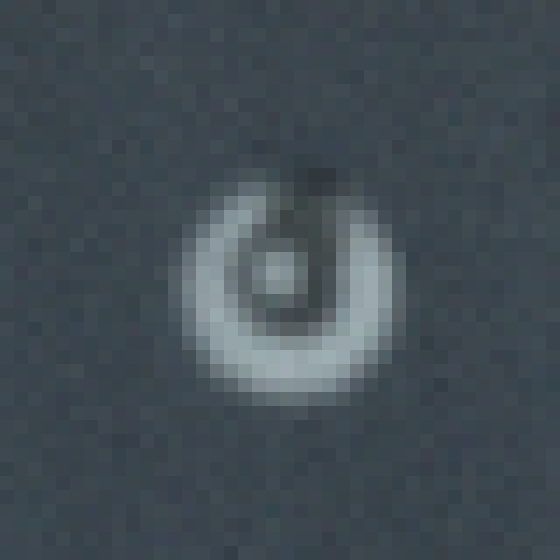

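View pics/post_scene.png

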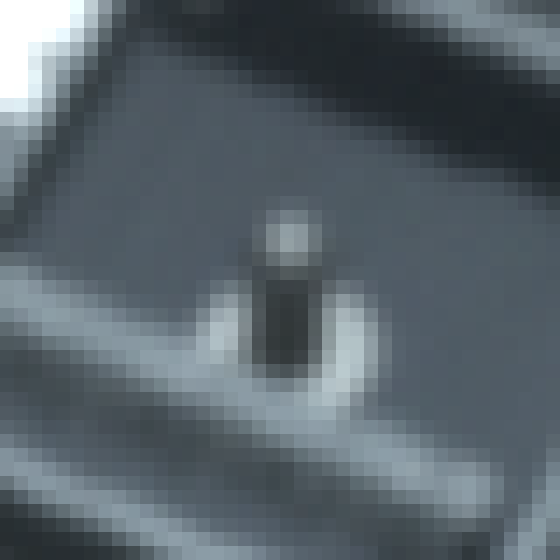

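```bash
cat >> h.py <<'E'
def F(): return r.observe()['contact_force']
def guarded(xy,z0,z1,ori,step=.0015,lim=5.):
    """step down until the vertical force rises"""
    f0=F()[2];z=z0
    while z>z1:
        z-=step
        r.movel([*xy,z],ori,v=.03)
        f=F()[2]-f0
        if abs(f)>lim: break
    return z,f
E
python3 - <<'E'
from h import *
t0=r.observe()['t']
xy=[.4497,-.3167]
o=down(np.radians(-29))
r.set_gripper(.85,20)
r.movep([*xy,.12],o)
r.movel([*xy,.012],o,v=.15)
print(r.observe()['position'],F().round(1),r.observe()['width'],r.observe()['t']-t0)
z,f=guarded(xy,.010,-.012,o)
ob=r.observe();print(z,f,ob['position'].round(4),ob['t']-t0)
im,d=r.read_camera("scene");cv2.imwrite("pics/rub1.png",cv2.resize(im[100:200,150:300],None,fx=4,fy=4,interpolation=cv2.INTER_CUBIC))
E
```

```text
[ 0.45010461 -0.31722584  0.01277644] [0.  1.1 1. ] 0.8533348655476979 3.3416999999999994
-0.009499999999999998 13.78206351532399 [ 0.4498 -0.3168 -0.0084] 6.6083
```

View pics/rub1.png

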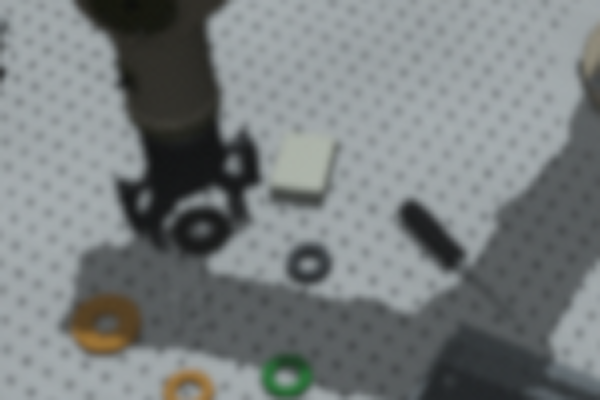

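```bash
cat >> h.py <<'E'
def delta(w): return .013*w**2.4
def squeeze(xy,zt,ori,wopen,n=20):
    r.movel([*xy,zt],ori,v=.12)
    r.set_gripper(0.0,n)
    return r.observe()
E
python3 - <<'E'
from h import *
xy=[.4497,-.3167]
o1=down(np.radians(-29));o2=down(np.radians(-74))
zt=.0015-delta(.70)
ob=squeeze(xy,zt,o1,.85);print(ob['width'],ob['position'].round(4),ob['contact_force'].round(1))
r.set_gripper(.85)
r.movel([*xy,.022],o1,v=.12)
r.movep([*xy,.022],o2)
ob=squeeze(xy,zt,o2,.85,30);print(ob['width'],ob['position'].round(4),ob['contact_force'].round(1))
r.movel([*xy,.12],v=.15)
ob=r.observe();print(ob['width'],ob['contact_force'].round(1),ob['t'])
E
```

```text
0.6999458598532874 [ 0.4497 -0.3166 -0.0039] [-0.8  2.3  6.1]
0.6866415411249006 [ 0.4498 -0.317  -0.003 ] [-2.1  1.2  5. ]
0.6865402034876515 [-0.4 -0.  -0.4] 22.4083
```

```bash
cat >> h.py <<'E'
POST=np.array([.5587,.065])
AD=down(DYAW-np.pi/2)
E
python3 - <<'E'
from h import *
r.movep([*POST,.16],AD)
for z in(.085,.066,.056,.046,.03,.016):
    r.movel([*POST,z],AD,v=.1)
    ob=r.observe();print(z,ob['position'].round(4),ob['contact_force'].round(1),ob['moment'].round(2),ob['width'].round(3))
    if np.linalg.norm(ob['contact_force'])>15: print("stop");break
E
```

```text
Traceback (most recent call last):
AttributeError: 'float' object has no attribute 'round'
```

Run:
```python
from h import *
for z in(.085,.066,.056,.046,.03,.016):
    r.movel([*POST,z],AD,v=.1)
    ob=r.observe();print(z,ob['position'].round(4),ob['contact_force'].round(1),ob['moment'].round(2),round(ob['width'],3))
    if np.linalg.norm(ob['contact_force'])>15: print("stop");break
```

```text
0.085 [0.559  0.065  0.0855] [ 0.1 -0.2  0. ] [-0.06  0.    0.01] 0.686
0.066 [0.558 0.065 0.065] [ 0.8 -0.4 -0.1] [-0.   -0.04  0.  ] 0.686
0.056 [0.5583 0.065  0.0555] [-0.3  0.1 -0.5] [ 0.02 -0.    0.03] 0.686
0.046 [0.5584 0.065  0.0456] [-0.5  0.  -0.3] [0.04 0.05 0.04] 0.684
0.03 [0.5582 0.0649 0.0294] [ 0.7 -0.6 -0.3] [-0.06  0.01 -0.01] 0.69
0.016 [0.5584 0.0649 0.0155] [ 0.4 -0.3  0.4] [-0.02 -0.03 -0.  ] 0.691
```

Run:
```python
from h import *
r.set_gripper(.9)
r.movel([*POST,.16],AD,v=.2)
r.movep([.45,-.10,.25],AD)
print(r.observe()['t'])
for c in("top","scene"):
    im,d=r.read_camera(c)
    cc=im[110:280,190:440] if c=="top" else im[120:290,150:360]
    cv2.imwrite(f"pics/b_{c}.png",cv2.resize(cc,None,fx=3,fy=3,interpolation=cv2.INTER_CUBIC))
    print(mark("rubber_c",c)[:2]); print('L',mark("mass_l_c",c)[:2]);print('S',mark("mass_s_c",c)[:4])
    for m in r.masks_of("mass_l_c",c)[:1]: v,u=np.nonzero(m['pixels']);print(unproj([[u.mean(),v.mean()]],c,z=.007).round(4))
```

```text
28.7083
[([0.5592, 0.0637, 0.0266], 0.63)]
L [([0.5866, -0.3257, 0.0071], 0.81)]
S [([0.6843, -0.1475, 0.0051], 0.71), ([0.5458, -0.1464, 0.0049], 0.67), ([0.6112, -0.2118, 0.0058], 0.65)]
[[ 0.5898 -0.3249  0.007 ]]
[([0.5602, 0.0621, 0.022], 0.46)]
L [([0.5844, -0.3235, 0.0019], 0.62), ([0.6201, 0.0721, 0.1176], 0.51)]
S [([0.5564, 0.0598, 0.0218], 0.6), ([0.6773, -0.1435, -0.0009], 0.53), ([0.6067, -0.2117, 0.0046], 0.52)]
[[ 0.5867 -0.3253  0.007 ]]
```

View pics/b_top.png

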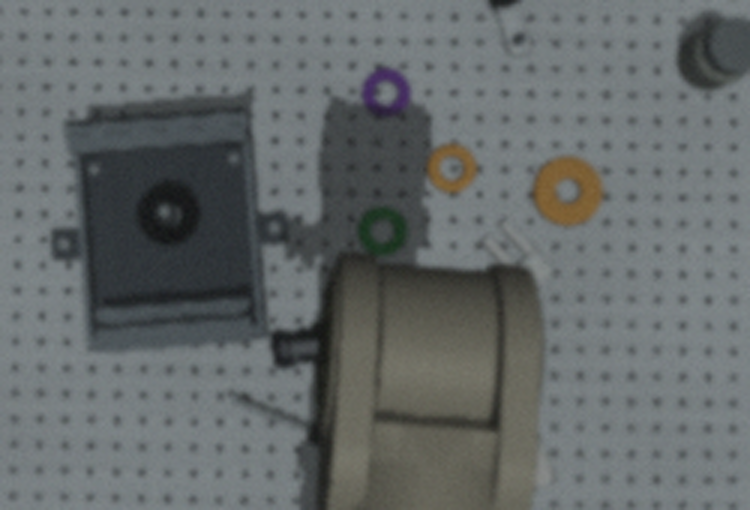

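View pics/b_scene.png

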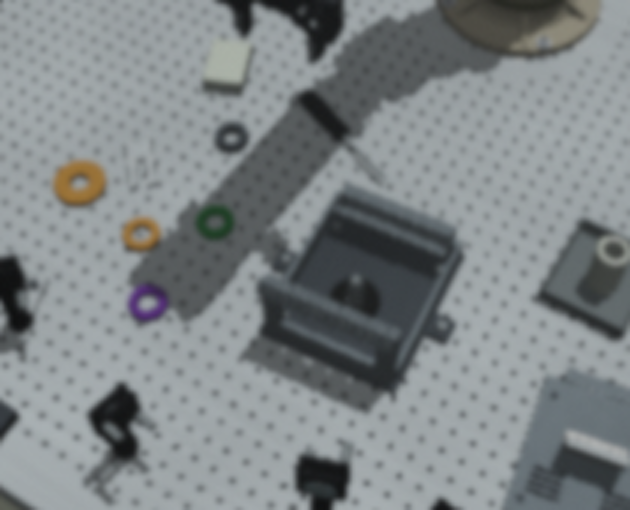

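```bash
cat >> h.py <<'E'
def pick(xy,a1,a2,wopen,wring,n=40):
    o1,o2=down(np.radians(a1)),down(np.radians(a2));zt=.002-delta(wring)
    r.set_gripper(wopen,20)
    r.movep([*xy,.10],o1)
    ob=squeeze(xy,zt,o1,wopen,20);print('sq1',round(ob['width'],3),ob['position'].round(4),ob['contact_force'].round(1))
    r.set_gripper(wopen)
    r.movel([*xy,.025],o1,v=.12);r.movep([*xy,.025],o2)
    ob=squeeze(xy,zt,o2,wopen,n);print('sq2',round(ob['width'],3),ob['position'].round(4),ob['contact_force'].round(1))
    z=ob['position'][2]
    r.movel([*xy,.13],o2,v=.15)
    ob=r.observe();print('up',round(ob['width'],3),ob['contact_force'].round(1),ob['t']);return z
def thread(zbottom,zpick,wrel):
    """zbottom: height of ring underside when home; zpick: TCP height when it lay on the table"""
    r.movep([*POST,.18],AD)
    for z in(.085,.062,.05,.04,.03,.02,.01,.002):
        zz=zbottom+z+zpick if z<=.05 else z+zpick+.0
        zz=max(zbottom+.002,(.0+z))+zpick if z<.062 else z+.012+zpick
        if z<.062 and z<zbottom: 
            zz=zbottom+.002+zpick
        r.movel([*POST,zz],AD,v=.1)
        ob=r.observe();print(round(zz-zpick,4),ob['position'].round(4),ob['contact_force'].round(1),round(ob['width'],3))
        if np.linalg.norm(ob['contact_force'])>15: print("stop");return False
        if z<.062 and z<zbottom: break
    return True
E
python3 - <<'E'
from h import *
z=pick([.588,-.325],7.4,-82.6,.96,.8)
print(z)
open('zp','w').write(str(z))
E
```

```text
sq1 0.783 [ 0.5889 -0.3254 -0.0039] [-1.2  0.1  5.8]
sq2 0.771 [ 0.5887 -0.3252 -0.004 ] [-2.3  1.7  6. ]
up 0.77 [-1.1 -0.6 -2. ] 36.6083
-0.003960549645138579
```

Run:
```python
from h import *
z=float(open('zp').read())
if thread(.026,z,.96):
    r.set_gripper(.96)
    r.movel([*POST,.16],AD,v=.2)
    r.movep([.45,.15,.25],AD)
print(r.observe()['t'])
for c in("top","scene"):
    im,d=r.read_camera(c)
    cc=im[110:280,190:440] if c=="top" else im[120:290,150:360]
    cv2.imwrite(f"pics/c_{c}.png",cv2.resize(cc,None,fx=3,fy=3,interpolation=cv2.INTER_CUBIC))
    print('L',mark("mass_l_c",c)[:2]);print('S',mark("mass_s_c",c)[:4]);print('C',mark("collar_c",c)[:4])
    for m in r.masks_of("mass_s_c",c)[:4]: v,u=np.nonzero(m['pixels']);print(unproj([[u.mean(),v.mean()]],c,z=.007).round(4))
```

```text
0.097 [0.5593 0.0651 0.0938] [-1.1  0.8 -2.1] 0.773
0.074 [0.5585 0.065  0.07  ] [-0.3 -0.2 -2.5] 0.772
0.05 [0.5585 0.065  0.046 ] [ 0.5 -0.3 -2.4] 0.773
0.04 [0.5584 0.0649 0.036 ] [-0.3  0.9 -2.1] 0.769
0.03 [0.5582 0.0649 0.0258] [ 0.5  0.4 -2. ] 0.774
0.028 [0.5588 0.065  0.0242] [ 0.3 -0.6 -2.8] 0.777
42.4583
L [([0.5573, 0.0632, 0.0286], 0.77)]
S [([0.5461, -0.1434, 0.0042], 0.7), ([0.6115, -0.2124, 0.002], 0.68), ([0.6823, -0.1437, 0.005], 0.55)]
C [([0.4276, -0.1996, 0.0071], 0.61), ([0.7302, 0.2988, 0.006], 0.26)]
[[ 0.5481 -0.1433  0.007 ]]
[[ 0.6819 -0.1472  0.007 ]]
[[ 0.6118 -0.2111  0.007 ]]
[[0.586  0.3825 0.007 ]]
L [([0.5566, 0.0616, 0.0308], 0.45)]
S [([0.6052, -0.2146, 0.0041], 0.68), ([0.6744, -0.1461, -0.0004], 0.44), ([0.5454, -0.1434, 0.0081], 0.4)]
C [([0.4281, -0.1971, 0.0081], 0.53), ([0.5265, -0.2767, -0.003], 0.46)]
[[0.5893 0.3842 0.007 ]]
[[ 0.5443 -0.1502  0.007 ]]
[[ 0.6089 -0.2105  0.007 ]]
[[ 0.6828 -0.1455  0.007 ]]
```

View pics/c_top.png

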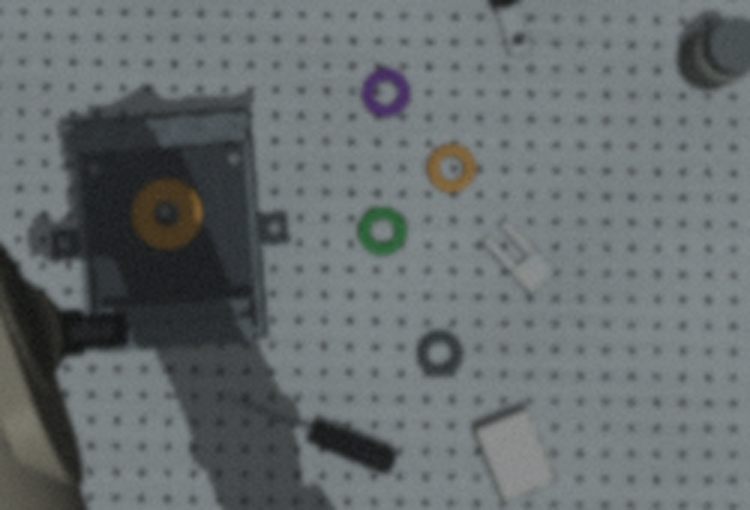

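View pics/c_scene.png

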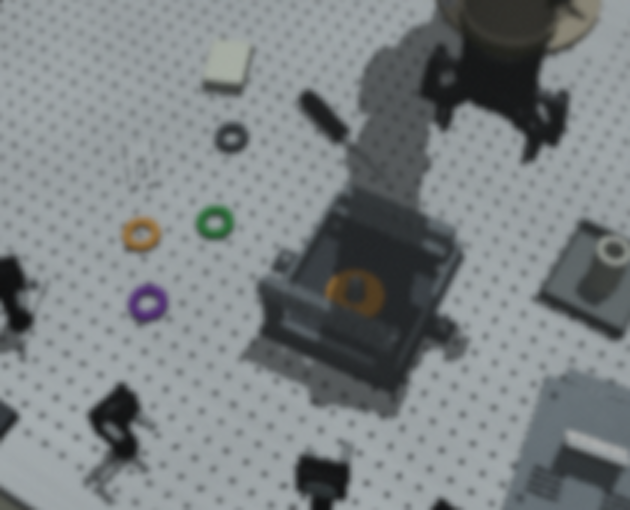

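Run:
```python
from h import *
z=pick([.608,-.212],2,-85,.76,.55)
print(z)
if thread(.036,z,.76):
    r.set_gripper(.76)
    r.movel([*POST,.16],AD,v=.2)
    r.movep([.45,.15,.25],AD)
print(r.observe()['t'])
for c in("top","scene"):
    im,d=r.read_camera(c)
    cc=im[110:280,190:440] if c=="top" else im[120:290,150:360]
    cv2.imwrite(f"pics/d_{c}.png",cv2.resize(cc,None,fx=3,fy=3,interpolation=cv2.INTER_CUBIC))
    print('S',mark("mass_s_c",c)[:4]);print('C',mark("collar_c",c)[:4])
```

```text
sq1 0.552 [ 6.089e-01 -2.123e-01  4.000e-04] [-2.  -0.   5.6]
sq2 0.533 [ 0.6086 -0.2123  0.    ] [-1.   0.2  5.3]
up 0.536 [ 0.3  0.3 -2.1] 50.1417
2.50470081120599e-05
0.097 [0.5593 0.065  0.0977] [ 0.2  0.7 -0.2] 0.533
0.074 [0.5584 0.0649 0.0738] [-0.6 -0.5 -0.6] 0.534
0.05 [0.5585 0.0649 0.0499] [-0.2  0.2 -1.2] 0.537
0.04 [0.5585 0.0649 0.04  ] [ 0.4 -0.2 -1.5] 0.533
0.038 [0.5589 0.065  0.0383] [-0.1 -0.6 -1. ] 0.536
55.2833
S [([0.5597, 0.0642, 0.0425], 0.66), ([0.5444, -0.1454, 0.0026], 0.58), ([0.6808, -0.1437, 0.0042], 0.5)]
C [([0.4279, -0.2007, 0.0073], 0.69)]
S [([0.6754, -0.1468, 0.0009], 0.66), ([0.5462, -0.1428, 0.0059], 0.5), ([0.5533, 0.0576, 0.039], 0.45)]
C [([0.4281, -0.1967, 0.0082], 0.62)]
```

View pics/d_top.png

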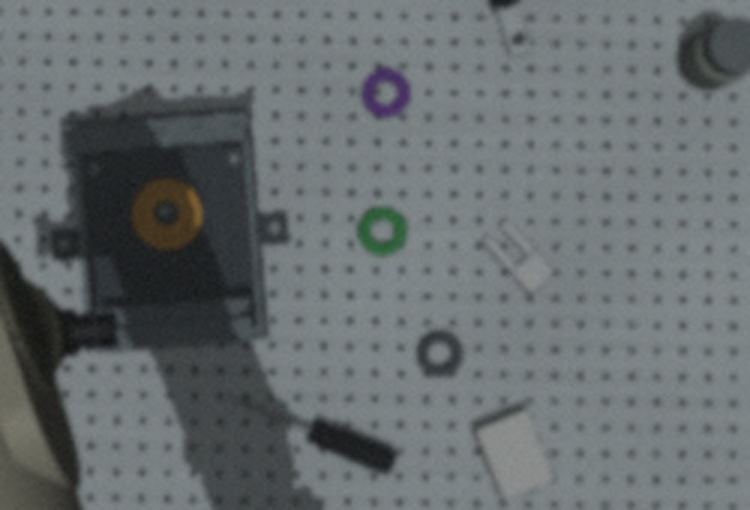

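View pics/d_scene.png

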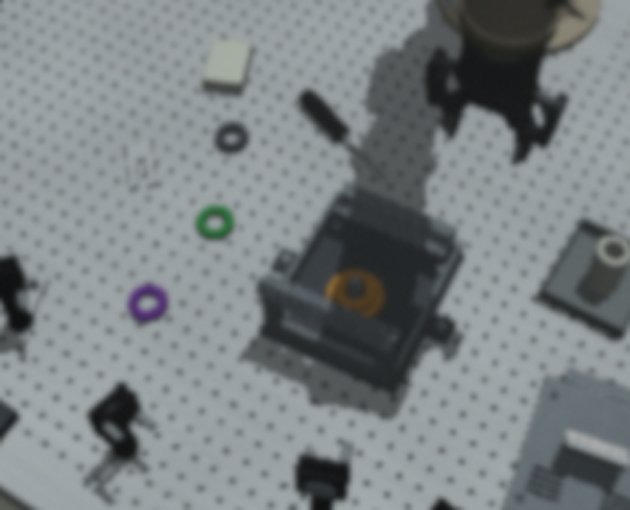

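Run:
```python
from h import *
z=pick([.4283,-.1985],2,-85,.72,.5)
print(z)
if thread(.046,z,.72):
    r.set_gripper(.72)
    r.movel([*POST,.16],AD,v=.2)
    r.movep([.45,-.2,.25],AD)
print(r.observe()['t'])
for c in("top","scene"):
    im,d=r.read_camera(c)
    cc=im[110:280,80:330] if c=="top" else im[150:320,200:410]
    cv2.imwrite(f"pics/e_{c}.png",cv2.resize(cc,None,fx=3,fy=3,interpolation=cv2.INTER_CUBIC))
    for q in"rubber_c mass_l_c mass_s_c collar_c".split():print(q,mark(q,c)[:3])
    v,u=np.indices(d.shape);P=unproj(np.c_[u[d>0],v[d>0]],c,depth=d[d>0])
    rr=np.hypot(P[:,0]-POST[0],P[:,1]-POST[1])
    for a,b in((0,.005),(.011,.021),(.024,.034)): 
        s=P[(rr>a)&(rr<b)];print(a,b,len(s),np.percentile(s[:,2],[10,50,90]).round(4))
```

```text
sq1 0.501 [ 4.290e-01 -1.986e-01  4.000e-04] [-0.1  0.3  4.5]
sq2 0.5 [ 0.4286 -0.1989  0.0006] [-2.4  0.3  7.7]
up 0.496 [ 0.4 -0.3 -1.5] 62.7333
0.00055285576606489
0.097 [0.5592 0.0649 0.0982] [-0.3  0.6  0.4] 0.497
0.074 [0.5583 0.065  0.0741] [ 0.7  0.7 -0.3] 0.495
0.05 [0.5583 0.0649 0.0501] [ 0.8 -0.1 -0.6] 0.494
0.048 [0.5589 0.065  0.0488] [-0.2  0.5 -1.2] 0.498
68.0583
rubber_c []
mass_l_c [([0.5554, 0.0643, 0.0276], 0.65)]
mass_s_c [([0.5461, -0.1453, 0.0003], 0.68), ([0.6845, -0.146, 0.0058], 0.49), ([0.5608, 0.0624, 0.0417], 0.35)]
collar_c [([0.56, 0.0665, 0.0538], 0.63)]
0 0.005 10 [0.0711 0.0728 0.0756]
0.011 0.021 123 [0.0576 0.061  0.0637]
0.024 0.034 215 [0.0334 0.037  0.041 ]
rubber_c [([0.7282, 0.299, 0.0036], 0.63)]
mass_l_c [([0.5542, 0.0565, 0.0396], 0.7), ([0.5571, 0.0637, 0.0275], 0.45)]
mass_s_c [([0.5471, -0.1455, 0.0037], 0.66), ([0.6794, -0.1471, -0.0015], 0.63), ([0.5577, 0.0632, 0.0414], 0.39)]
collar_c [([0.7304, 0.2973, -0.0009], 0.67), ([0.5604, 0.0679, 0.0537], 0.55)]
0 0.005 9 [0.0679 0.0729 0.0761]
0.011 0.021 96 [0.0456 0.0582 0.0622]
0.024 0.034 68 [0.0234 0.036  0.0399]
```

View pics/e_top.png

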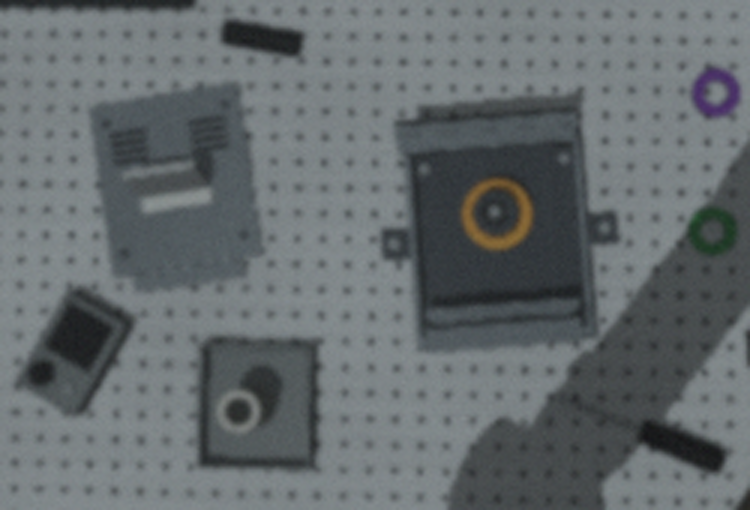

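View pics/e_scene.png

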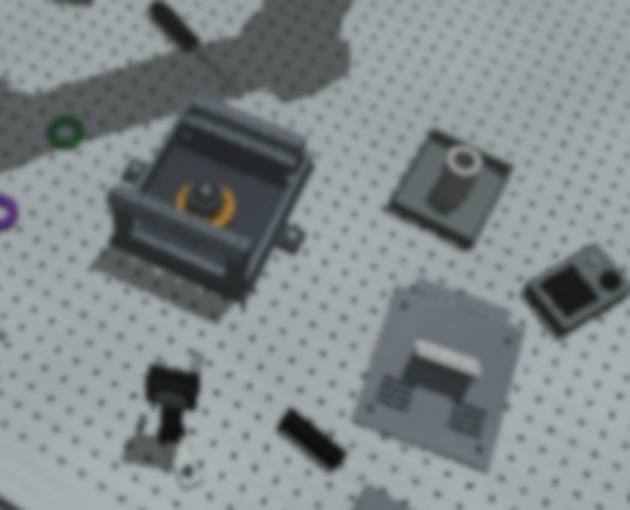

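```bash
cat >> h.py <<'E'
def cov_pose(Rc,g):
    T=cov_tool(Rc);return g+T.apply([0,0,.019]),T.as_rotvec()
def place_pose(s,n,e):
    """s,n mm along/normal to pocket floor of the tongue's lower end edge; e rad above shut"""
    b=.384;E=np.array([-110,0,41.6])/1e3+s/1e3*np.array([np.cos(b),0,np.sin(b)])+n/1e3*np.array([-np.sin(b),0,np.cos(b)])
    Ew=np.array([*POST,0])+Rdamp().apply(E);Rc=Rcover(DYAW,b+e)
    return cov_pose(Rc,Ew+Rc.apply([.1056,0,.0394]))
E
python3 - <<'E'
from h import *
Rc=Rcover(.168,0)
g=np.array([.5916,.3835,.0394])
ax=Rc.apply([np.sin(.3),0,np.cos(.3)])
p,o=cov_pose(Rc,g)
r.set_gripper(.5,80)
r.movep([.55,.25,.3],down(DYAW))
r.movep(p+ax*.1,o)
im,d=r.read_camera("scene");cv2.imwrite("pics/f0.png",cv2.resize(im[150:320,250:460],None,fx=3,fy=3,interpolation=cv2.INTER_CUBIC))
print(mark("cover_grip","scene")[:2],mark("cover_lip","scene")[:2])
r.movel(p,o,v=.1);print(r.observe()['position'].round(4),p.round(4),F().round(1))
r.set_gripper(0.0,80)
ob=r.observe();print(ob['width'],ob['position'].round(4),ob['contact_force'].round(1),ob['moment'].round(2),ob['t'])
im,d=r.read_camera("scene");cv2.imwrite("pics/f1.png",cv2.resize(im[150:320,250:460],None,fx=3,fy=3,interpolation=cv2.INTER_CUBIC))
E
```

```text
[([0.5901, 0.3853, 0.0394], 0.77)] [([0.4816, 0.365, 0.0033], 0.59)]
[0.5867 0.3827 0.0221] [0.5861 0.3826 0.0212] [-0.   0.1 -0.4]
0.11099508985484599 [0.5865 0.3826 0.0218] [0.1 0.3 3. ] [ 0.06 -0.31  0.01] 73.2167
```

View pics/f1.png

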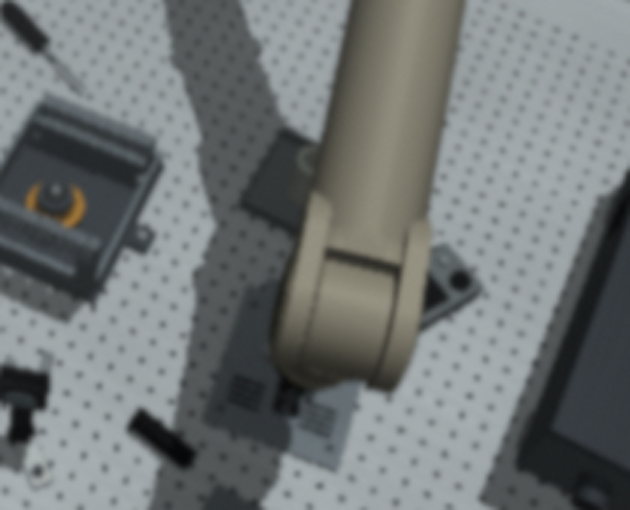

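Run:
```python
from h import *
p=r.observe()['position']
r.movel(p+[0,0,.2],v=.15)
ob=r.observe();print(ob['width'],ob['contact_force'].round(1),ob['moment'].round(2))
for s,n in((45,110),(45,4),(10,4),(3,3)):
    P,o=place_pose(s,n,.2);q=r.solve_ik(P,o);print(s,n,P.round(3),None if q is None else np.round(q,2))
P,o=place_pose(45,110,.2)
r.movep(P,o)
ob=r.observe();print(ob['width'],ob['position'].round(4),ob['contact_force'].round(1),ob['t'])
for c in("top","scene"):
    im,d=r.read_camera(c)
    cc=im[80:280,150:350] if c=="top" else im[120:290,180:390]
    cv2.imwrite(f"pics/g_{c}.png",cv2.resize(cc,None,fx=3,fy=3,interpolation=cv2.INTER_CUBIC))
    print(mark("cover_lip",c)[:2],mark("cover_grip",c)[:2])
T=R.from_rotvec(ob['ee_rot']);Rc=Rcover(DYAW,.584)
g=ob['position']-T.apply([0,0,.019]);print('exp grip',g.round(4),'lip',(g+Rc.apply([-.1056,0,-.0369])).round(4))
```

```text
0.10420518937070157 [-1.   0.3 -2.4] [ 0.03 -0.49  0.02]
45 110 [0.521 0.062 0.233] [ 0.01 -0.04 -0.2   1.89  0.02  1.   -0.11]
45 4 [0.561 0.065 0.135] [-1.19  0.22  1.13  1.98 -0.28  0.8   0.16]
10 4 [0.528 0.062 0.122] [-1.31  0.13  1.2   2.07 -0.16  0.74  0.06]
3 3 [0.522 0.062 0.118] [-1.33  0.11  1.22  2.09 -0.13  0.73  0.04]
0.10712545090736876 [0.5216 0.0615 0.2334] [-0.6 -1.3 -2. ] 76.0083
[] [([0.5175, 0.0613, 0.2504], 0.67)]
[] [([0.5155, 0.0614, 0.2535], 0.95)]
exp grip [0.5163 0.061  0.2516] lip [0.4488 0.0548 0.1626]
```

View pics/g_top.png

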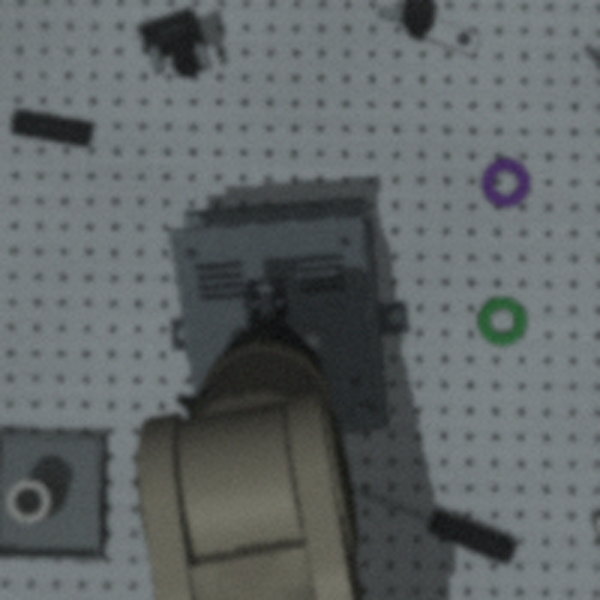

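View pics/g_scene.png

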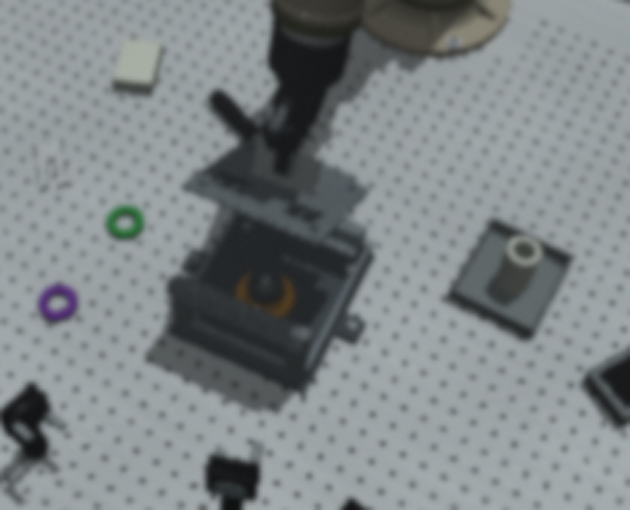

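Run:
```python
from h import *
d0=Rdamp()
f0=F()
for s,n,v in((45,40,.12),(45,4,.08),(16,4,.08),(9,4,.04)):
    P,o=place_pose(s,n,.2);r.movel(P,o,v=v)
    ob=r.observe();f=ob['contact_force']-f0;print(s,n,(ob['position']-P).round(4),d0.inv().apply(f).round(1))
    if np.linalg.norm(f)>12: print('stop');raise SystemExit
s=9
while s>-2:
    s-=1;P,o=place_pose(s,4,.2);r.movel(P,o,v=.03)
    f=d0.inv().apply(F()-f0);print(s,f.round(1))
    if np.linalg.norm(f)>7: break
print(r.observe()['t'])
for c in("top","scene"):
    im,d=r.read_camera(c)
    cc=im[80:280,150:350] if c=="top" else im[120:290,180:390]
    cv2.imwrite(f"pics/h_{c}.png",cv2.resize(cc,None,fx=3,fy=3,interpolation=cv2.INTER_CUBIC))
```

```text
45 40 [0.0002 0.0001 0.0005] [-0.3 -0.7  0. ]
45 4 [-0.0001  0.0001 -0.0003] [-0.2  0.2 -0.1]
16 4 [0.0004 0.     0.0006] [-0.7 -0.1 -0.8]
9 4 [-0.0001 -0.     -0.0001] [-1.2 -0.  -0.1]
8 [-0.4 -0.5 -0.6]
7 [-1.1 -0.5 -1.4]
6 [-0.9 -1.  -1.1]
5 [-0.9 -0.2 -0.5]
4 [-0.9  0.3 -1. ]
3 [-0.6 -0.5 -1.2]
2 [-0.1 -0.8 -0.6]
1 [ 2.  -0.9  1.1]
0 [ 4.4 -1.2  2.7]
-1 [ 5.9 -0.7  3. ]
-2 [ 8.2 -0.9  3.7]
81.225
```

View pics/h_scene.png

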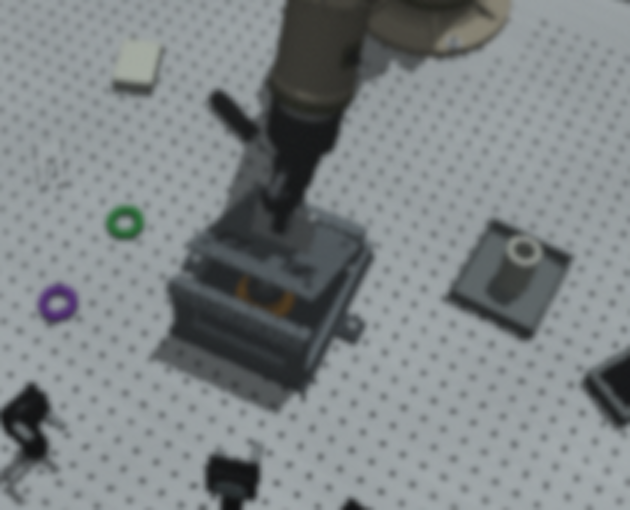

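Run:
```python
from h import *
d0=Rdamp()
P,o=place_pose(4,3.5,.2);r.movel(P,o,v=.03);r.sleep(.4)
f0=F()
for e in(.16,.12,.08,.05,.03,.02,.01,.0,-.006):
    n=1+2.5*max(e,0)/.2
    P,o=place_pose(4,n,e);r.movel(P,o,v=.04)
    ob=r.observe();f=d0.inv().apply(ob['contact_force']-f0);print(e,(ob['position']-P).round(4),f.round(1),ob['moment'].round(2))
    if np.linalg.norm(f)>10: print('stop');break
print(r.observe()['t'])
for c in("top","scene"):
    im,d=r.read_camera(c)
    cc=im[80:280,150:350] if c=="top" else im[120:290,180:390]
    cv2.imwrite(f"pics/i_{c}.png",cv2.resize(cc,None,fx=3,fy=3,interpolation=cv2.INTER_CUBIC))
```

```text
0.16 [ 0.0004  0.0001 -0.    ] [-0.1 -0.2  0.1] [-0.04  0.46 -0.04]
0.12 [ 0.0002  0.0001 -0.0001] [-0.8 -0.3 -0.1] [-0.07  0.34  0.01]
0.08 [ 0.0001  0.     -0.    ] [-0.5 -0.4  0.8] [-0.01  0.3  -0.05]
0.05 [ 0.0001  0.0001 -0.    ] [ 0.2  0.1 -0.7] [-0.01  0.22 -0.03]
0.03 [ 0.  0. -0.] [ 0.4  0.4 -0.4] [-0.01  0.2   0.03]
0.02 [0.0001 0.     0.    ] [-0.3  0.4 -0.3] [-0.03  0.19  0.  ]
0.01 [ 0.0001  0.     -0.0001] [ 0.5  0.1 -0.4] [-0.03  0.22 -0.  ]
0.0 [ 0.0001  0.     -0.0001] [ 0.4  0.8 -0.5] [-0.01  0.12  0.01]
-0.006 [-0.0001 -0.     -0.    ] [-2.   0.4  1.2] [0.   0.27 0.  ]
84.375
```

View pics/i_scene.png

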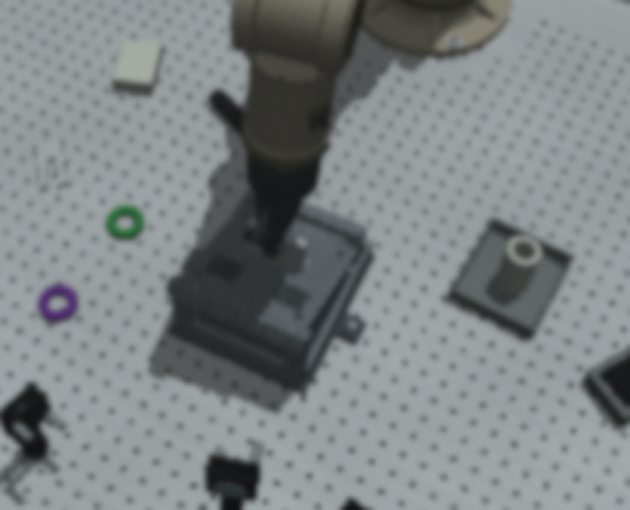

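Contact at the bar begins (1.2 N up at −0.006). I now lower the last millimetre and release.

Run:
```python
from h import *
d0=Rdamp();f0=F()
for n,e in((.4,-.006),(-.2,-.006),(-.6,-.006)):
    P,o=place_pose(4,n,e);r.movel(P,o,v=.03)
    ob=r.observe();f=d0.inv().apply(ob['contact_force']-f0);print(n,f.round(1))
    if f[2]>5: break
r.set_gripper(.45)
T=R.from_rotvec(r.observe()['ee_rot']);p=r.observe()['position']
r.movel(p-T.apply([0,0,.11]),v=.1)
r.movep([.45,-.25,.25],AD)
print(r.observe()['t'])
for c in("top","scene"):
    im,d=r.read_camera(c)
    cc=im[80:280,150:350] if c=="top" else im[120:290,180:390]
    cv2.imwrite(f"pics/j_{c}.png",cv2.resize(cc,None,fx=3,fy=3,interpolation=cv2.INTER_CUBIC))
    for q in("cover_lip","cover_grip","tray","sleeve_c"):
        print(c,q,[(d0.inv().apply(np.array(m[0])-[*POST,0]).round(4),m[1]) for m in mark(q,c)[:2]])
    # plane fit of the cover's top
    v,u=np.indices(d.shape);P=unproj(np.c_[u[d>0],v[d>0]],c,depth=d[d>0]);Q=d0.inv().apply(P-[*POST,0])
    for lab,m in(('L',(Q[:,1]>-.07)&(Q[:,1]<-.042)),('R',(Q[:,1]<.07)&(Q[:,1]>.042))):
        s=Q[m&(Q[:,0]>-.085)&(Q[:,0]<.05)&(Q[:,2]>.03)]
        k=np.polyfit(s[:,0],s[:,2],1);res=abs(np.polyval(k,s[:,0])-s[:,2]);k=np.polyfit(s[res<.006,0],s[res<.006,2],1)
        print(lab,len(s),'slope',np.arctan(k[0]).round(3),'z at 0',k[1].round(4))
print('expected top z at x=0',(41.6+110*np.tan(.384)+5/np.cos(.384)))
```

```text
0.4 [-2.8 -1.   3.3]
-0.2 [-7.4 -1.7  8.2]
87.85
top cover_lip [(array([-0.1075,  0.0007,  0.0413]), 0.76)]
top cover_grip [(array([-0.0246,  0.0023,  0.1182]), 0.62)]
top tray [(array([-0.1609,  0.2455,  0.0016]), 0.87)]
top sleeve_c [(array([-0.1669,  0.2456,  0.0434]), 0.75)]
L 514 slope 0.387 z at 0 0.0924
R 509 slope 0.389 z at 0 0.0926
scene cover_lip [(array([-0.1107, -0.0006,  0.0457]), 0.9), (array([-0.2168, -0.119 , -0.0017]), 0.3)]
scene cover_grip [(array([-0.0269,  0.0008,  0.1173]), 0.57)]
scene tray [(array([-0.1674,  0.2479, -0.0009]), 0.96)]
scene sleeve_c [(array([-0.1696,  0.2498,  0.0376]), 0.57)]
L 196 slope 0.383 z at 0 0.0925
R 226 slope 0.387 z at 0 0.0921
expected top z at x=0 91.43914570792138
```

View pics/j_scene.png

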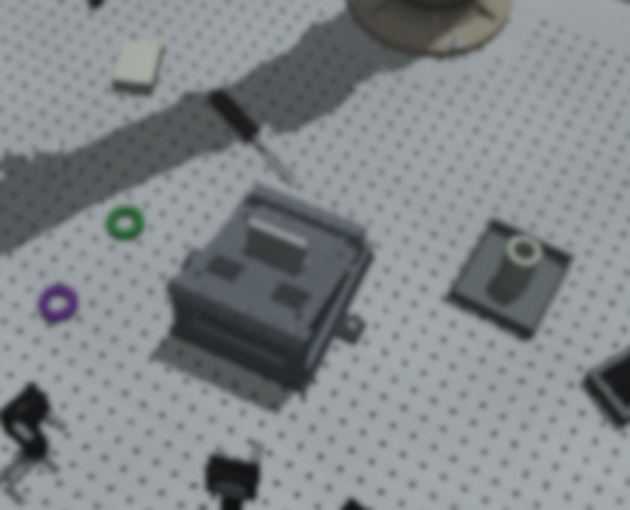

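View pics/j_top.png

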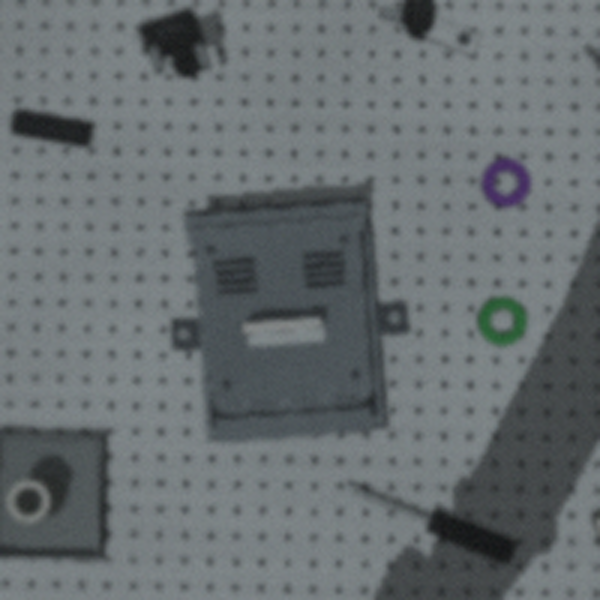

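Run:
```python
from h import *
print(r.observe()['t'],r.observe()['contact_force'].round(1));r.close_job()
```

```text
88.35 [-1.1  0.8 -0. ]
the job is handed in; nothing more can be done
```

The damper is ready and the job is handed in at about 88 s; no verdict was reported.

I stood the sleeve in the tray. I then threaded the rubber ring, the widest brass ring (`mass_l`), the narrowest brass ring (`mass_s`) and the collar onto the post. `mass_m` was not on the table, and the green and purple look-alikes stayed where they were. The cover's tongue was hooked under the ledge with the cover about 0.2 rad above shut, then swung down and released.

My last checks showed:
- **Stack:** measured before the cover went on, the collar's top was at about 58–61 mm and the widest ring's at 36–37 mm, against 60 and 36 mm expected. Every ring went on with no noticeable side force.
- **Cover:** the slope measured 0.383–0.389 rad against 0.384 shut. The tongue's end was at x about -108 to -111 mm and z about 41–46 mm in the damper frame; the two cameras differed by 3–4 mm, and both readings are inside the limits.
- **Sleeve:** standing within about 6 mm of the tray's centre.
- **Bystanders:** none looked moved in the pictures, though I did not measure them again. The arm is parked clear of everything.

No check failed.

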